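# Lower a ratchet press onto a sample case

### The job

Close the small ratchet press on the sample case that lies in it: press the thumb tail of the pawl down to its stop so that its hook comes out of the ratchet wheel, then push the raised arm down by its cross handle until its rubber pad rests on the case. Do it all by pressing from above with the fingertips: nothing needs to be gripped and nothing may be lifted. Leave the pawl lifted out, the case on its seat and the things standing around where they are.

Things in the scene. Friction and masses are not known exactly. Their poses are not given: they have to be found in the camera images.
- press: Fixed ratchet press: aluminium base plate 92 x 240 x 12 mm on the trolley top, grey cheeks, dark ratchet wheel (108 mm across, 16 saw teeth 8 mm deep) on the arm's pivot. Origin: centre of the plate's underside. Its x and y lie along the plate's short and long side, z up; the handle end is at +y, the pawl's thumb tail at -y. The press is turned by up to 0.35 rad either way from standing with its +y (handle end) to the robot's left.
- pivot_axis (a point): Pivot axis of the arm and wheel: parallel to the press's x, 15 mm from the press origin towards -y, 68 mm above the trolley top.
- handle (a point): Centre of the black round cross handle at the free end of the steel arm: diameter 22 mm, 62 mm long, parallel to the press's x, 160 mm from pivot_axis. With the arm down it is 68 mm above the trolley top (handle top at 79 mm), straight out in +y of the press from the pivot; raised at the start its centre is about 180 mm high and its top 190 mm: travel above that. Push it down on its top along its arc.
- pad (a point): Underside of the 28 mm rubber pressure pad that hangs below the arm, 98 mm out from the pivot.
- ratchet_arm (a joint): Angle of the arm above its closed position, rad: 0 = arm level with the pad touching the case (stop of the hinge at -0.03), about 0.74 to 0.83 at the start, 1.0 upper stop. Stiff hinge: the arm stays where it is left, and 1 to 3 N on the handle moves it. While the pawl is in the teeth the arm goes down at most about 0.1 rad and is then blocked.
- ratchet_pawl (a joint): Angle of the hooked pawl, rad: 0 = hook down in the teeth, clear of them from about 0.12, 0.38 = tail pressed down to its stop. The pivot is stiff: the pawl stays where it is left; 1 to 2 N on the thumb pad moves it.
- thumb (a point): Centre of the top face of the pawl's thumb pad, a ribbed steel pad 28 mm (press x) by 26 mm (press y), 55 mm in -y from the pawl's pivot, itself 80 mm in -y of the press origin and 112 mm above the trolley top. With the pawl in the teeth the pad's top is about 137 mm above the trolley top; it goes down about 20 mm to its stop.
- thickness_standard: Flat sample case with a clear lid, 55 x 70 x 16 mm, loose, on the base plate between four low rails (4 mm high) under the arm's pad. Origin: centre of its underside, 83 mm in +y of the press origin. Not to be lifted or pushed out.
- wash_bottle: Bystander: white wash bottle with red cap, 75 x 94 x 196 mm, standing behind the press. Origin at the centre of its underside, as for all bystanders.
- tape_1: Bystander: roll of brown tape lying flat, 94 mm across, 48 mm high, behind the handle end.
- vial_2: Bystander: small vial, 21 mm across, 56 mm high, at the right rear of the trolley.
- vial_3: Bystander: small vial, 21 mm across, 56 mm high, at the right rear of the trolley.
- petri_1: Bystander: petri dish, 70 mm across, 16 mm high, left rear.
- loupe: Bystander: black loupe, 36 mm across, 32 mm high, close behind the press.
- pen_1: Bystander: marker pen lying along the press's robot side, 17 x 135 x 16 mm.

How it is judged:
By the outcome, as a careful person would: the job done as asked, in the order asked, and still so for the second after the job is handed in, with the robot touching nothing.
It also fails if it takes over 40 s, if anything falls off the work surface, if the arm or the gripper's body presses on something with over 40 N, if the wrist force passes 120 N, or if a joint passes its speed limit or range.

### The arm

A 6-joint arm with a two-finger parallel gripper is mounted at the origin on a cart in front of the work surface, level with it; the furniture and walls round the work are solid. World frame = base frame: x ahead of the robot, y to its left, z up, the work surface at z = 0. Lengths are in m, angles in rad, forces in N, time in s.
With the tool pointing down it reaches from about 0.35 to 0.8 m from the base axis. Payload 7.3 kg.
Tool frame: the origin (TCP) lies between the finger pads; the fingertips stand 25 mm ahead of it and the grasp point (between the pads) lies 6 mm ahead of it (r.tip_extent is the distance from the TCP to the fingertips, in m); z points along the fingers, y is the direction in which the jaws open and shut (so a half turn about z gives the same grasp; the last joint's range is limited). The gripper opens to 85 mm and grips with 20 to 120 N. Pads are 22 mm wide; open, the fingers measure 114 mm over their backs; the gripper's body (76 mm by 85 mm) begins 54 mm behind the grasp point. The pads swing forward as they close: fully open they stand 13 mm farther back than shut.
Start: joints at [-1.276, 0.342, 1.524, -0, 1.275, -0.146], TCP at [0.224, -0.475, 0.256] pointing down, gripper open.
Joint ranges: [-2.53, 2.53], [-0.77, 2.02], [0.04, 2.7], [-1, 4.14], [0.28, 2.66], [-3.11, 3.11]. Speed limits (rad/s): [2.57, 2.57, 3.14, 3.14, 3.14, 3.14].

### API

Orientations are given as a unit quaternion [x, y, z, w].
In Python, from workcell import r, command_gripper, optics gives the robot as it stands. The module is installed in compiled form; this text tells all that it offers. Calls block until the motion is done:
- r.reach(position, orientation): joint-space move of the TCP to a pose.
- r.move_straight(position, orientation=None, speed=0.15, max_force=None): straight line of the TCP; orientation=None keeps the orientation; speed is the mean speed in m/s. With max_force (N) it stops when the force on the tool has changed by that much, and returns True; else False.
- r.movej(angles): joint-space move.
- command_gripper(opening, force=None): finger opening in m; force is the grip in N (None keeps the last); returns when the fingers have stopped.
- r.hold(seconds).
- r.solve_ik(position, orientation): joint angles nearest the present ones, or None.
- r.read_state(): the state.
- optics.get_image(name): name is "side" or "top"; returns (picture, depth): 480x640x3 uint8, red, green, blue; 480x640 float32, m along the optical axis (not along the pixel's ray), 0 where there is no reading.
- optics.camera_model(name): a dict with "K" (3x3 intrinsics, pixels), "R" (3x3) and "t" (3): a world point X has camera coordinates R X + t. Camera axes: x right, y down, z forward; pixel columns grow to the right and rows downward; lengths in m; the calibration is good to about 2 mm. A picture is of the moment at which its call begins. camera_model takes no time and is no camera call.
A pose or a line that the arm cannot do raises r.PlanningError and nothing moves.
- r.finish_job(): hands the job in, once; it reports no verdict.
The state is a dict: "time_s": time; "joint_positions": joint angles; "dq": joint speeds; "tau": joint torques, N m; "eef_pos": TCP position; "eef_rot": TCP orientation; "contact_force": force on the tool from outside, world axes, zero at the start; "torque": the same for the moment, N m; "grip_width": finger opening in m.
Only numpy, scipy, OpenCV 4.12 (cv2) and the standard library are available. Lean on these libraries where they do the work, as an engineer would, in place of code of your own. Each camera call takes 0.05 s, during which the arm holds its last target.

## Working session

There is one attempt and no reset: what is moved stays moved. The work goes in short steps, each a Python script; the robot and the scene stay as the last script left them, time stands still between calls to the robot, and variables do not carry over. Pictures are saved under pics/ and viewed, and the job is handed in when it is done.

```bash
mkdir -p pics
python3 - <<'E'
from workcell import r, optics
import cv2, numpy as np
for n in ("side","top"):
    im,d=optics.get_image(n); cv2.imwrite(f"pics/{n}0.png",im[:,:,::-1]); np.savez(f"{n}0.npz",im=im,d=d)
    m=optics.camera_model(n); print(n,m, -np.array(m["R"]).T@m["t"])
s=r.read_state(); print(s["time_s"],s["eef_pos"],s["eef_rot"],s["grip_width"],r.tip_extent)
E
```

```text
side {'K': array([[596.75986739,   0.        , 315.2065639 ],
       [  0.        , 596.75986739, 234.62237577],
       [  0.        ,   0.        ,   1.        ]]), 'R': array([[ 7.38384577e-01, -6.74379741e-01,  4.26825546e-04],
       [-5.43839078e-01, -5.95828430e-01, -5.90954770e-01],
       [ 3.98782239e-01,  4.36119763e-01, -8.06704579e-01]]), 't': array([-0.48770729,  0.31897633,  0.82114322])} [ 0.20613    -0.49696154  0.85112874]
top {'K': array([[472.90058382,   0.        , 320.61750107],
       [  0.        , 472.90058382, 244.98806806],
       [  0.        ,   0.        ,   1.        ]]), 'R': array([[ 0.03011082, -0.99915447,  0.02799444],
       [-0.98767749, -0.03404486, -0.15275514],
       [ 0.15357904, -0.0230499 , -0.98786749]]), 't': array([-0.11869109,  0.58475851,  0.84418788])} [ 0.45147714 -0.07922427  0.92659332]
0.1 [ 0.22392503 -0.47447691  0.25567795] [ 9.75810213e-01  2.18618219e-01 -4.86775807e-05 -7.07850523e-04] 0.08537413504859216 0.025
```

View pics/side0.png

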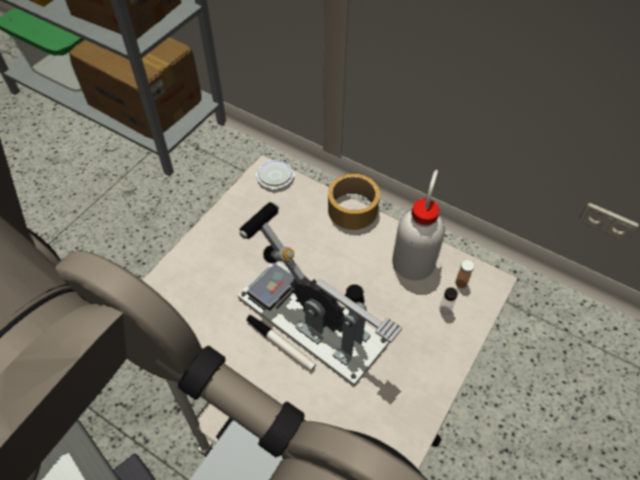

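View pics/top0.png

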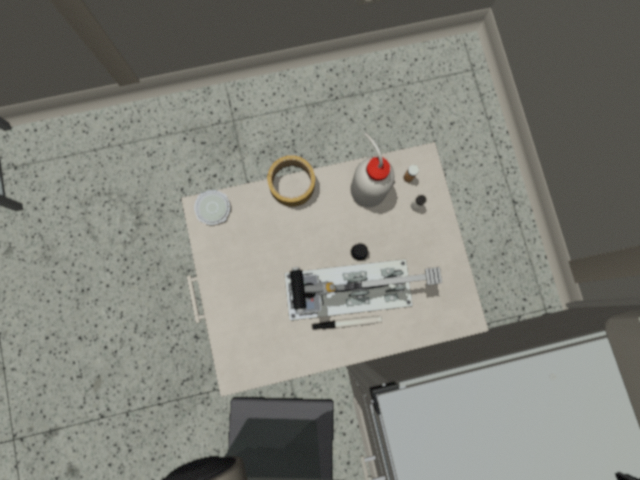

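The side view shows the handle at about (259,220) and the thumb pad at (389,329). In the top view the handle is at about (297,289), the thumb pad at (432,276), and the plate corners span roughly (288,275) to (411,307).

```bash
cat > h.py <<'E'
import numpy as np, cv2
from workcell import r, optics, command_gripper
def cloud(n,d):
    m=optics.camera_model(n);K=m["K"];R=m["R"];t=m["t"]
    v,u=np.mgrid[:480,:640]
    c=np.stack([(u-K[0,2])/K[0,0]*d,(v-K[1,2])/K[1,1]*d,d],-1)
    return (c-t)@R
def ray(n,u,v,z):
    m=optics.camera_model(n);K=m["K"];R=m["R"];t=m["t"]
    o=-R.T@t; q=R.T@np.array([(u-K[0,2])/K[0,0],(v-K[1,2])/K[1,1],1]); return o+q*(z-o[2])/q[2]
def proj(n,X):
    m=optics.camera_model(n);c=m["R"]@np.asarray(X)+m["t"];p=m["K"]@c;return p[:2]/p[2]
E
python3 - <<'E'
from h import *
for n,c in(("top",(270,240,190,100)),("side",(220,190,200,200))):
    f=np.load(f"{n}0.npz");im=f["im"];d=f["d"];P=cloud(n,d)
    x,y,w,h=c
    cv2.imwrite(f"pics/{n}c.png",cv2.resize(im[y:y+h,x:x+w,::-1],None,fx=600/w if n=="side" else 4,fy=600/w if n=="side" else 4,interpolation=cv2.INTER_CUBIC))
    # depth heights
    if n=="top":
        for (u,v) in [(297,275),(297,289),(297,303),(432,270),(432,276),(432,282),(250,250),(300,315),(400,300)]: print(u,v,P[v,u].round(4))
        z=P[...,2]; roi=np.zeros_like(z,bool); roi[240:340,270:460]=1
        g=im.min(2)
        m=(z>0.006)&(z<0.02)&roi&(d>0)&(P[...,0]>0.3)&(g>120)
        print(m.sum())
        # plate by ray to z=.012
        pts=np.argwhere(m)[:,::-1].astype(float)
        W=np.array([ray("top",u,v,0.012)[:2] for u,v in pts])
        b=cv2.minAreaRect((W*1000).astype(np.float32));print("plate",b)
        cv2.imwrite("pics/platemask.png",cv2.resize((m*255).astype(np.uint8)[240:340,270:460],None,fx=4,fy=4))
    else:
        for (u,v) in [(250,228),(259,220),(270,211),(381,333),(389,329),(396,324)]: print(u,v,P[v,u].round(4))
E
```

```text
297 275 [ 0.5168 -0.0612  0.1967]
297 289 [ 0.4953 -0.062   0.1949]
297 303 [ 0.4739 -0.0628  0.1949]
432 270 [ 0.5383 -0.2875  0.1345]
432 276 [ 0.528  -0.2872  0.1355]
432 282 [ 0.518  -0.2874  0.1345]
250 250 [5.807e-01 3.800e-02 2.000e-04]
300 315 [ 0.4569 -0.0652  0.0113]
400 300 [ 0.4915 -0.2572  0.0117]
3445Traceback (most recent call last):
  File "<stdin>", line 15, in <module>
  File "h.py", line 9, in ray
    m=optics.camera_model(n);K=m["K"];R=m["R"];t=m["t"]
ValueError: time passes only in moves, steps and waits
```

View pics/topc.png

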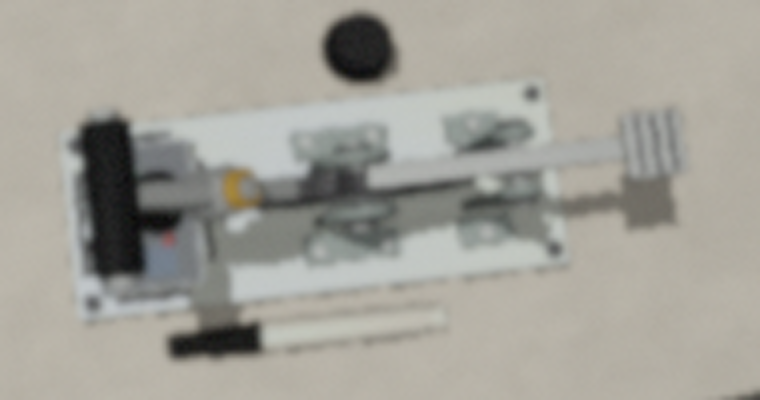

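The crop shows the plate corners at full-image pixels of about (285.5,273), (406,259.5), (412.5,305.5) and (290.5,320). The handle centre is at about (297.5,289) and the thumb pad centre at about (432.5,275.5).

```bash
cat > h.py <<'E'
import numpy as np, cv2
from workcell import r, optics, command_gripper
CM={n:optics.camera_model(n) for n in("side","top")}
def cloud(n,d):
    m=CM[n];K=m["K"];R=m["R"];t=m["t"]
    v,u=np.mgrid[:480,:640]
    c=np.stack([(u-K[0,2])/K[0,0]*d,(v-K[1,2])/K[1,1]*d,d],-1)
    return (c-t)@R
def ray(n,u,v,z):
    m=CM[n];K=m["K"];R=m["R"];t=m["t"]
    o=-R.T@t; q=R.T@np.array([(u-K[0,2])/K[0,0],(v-K[1,2])/K[1,1],1]); return o+q*(z-o[2])/q[2]
def proj(n,X):
    m=CM[n];c=m["R"]@np.asarray(X)+m["t"];p=m["K"]@c;return p[:2]/p[2]
E
python3 - <<'E'
from h import *
C=np.array([ray("top",u,v,.012) for u,v in[(285.5,273.2),(406.3,259.5),(412.5,305.5),(290.5,320)]])
for i in range(4): print(C[i].round(4), np.linalg.norm(C[i]-C[(i+1)%4]).round(4))
c=C.mean(0)[:2]; b=cv2.minAreaRect((C[:,:2]*1000).astype(np.float32)); print(c,b)
d=(C[0]+C[3]-C[1]-C[2])[:2]; d/=np.linalg.norm(d); print("ydir",d, np.arctan2(-d[0],d[1]))
px=np.array([d[1],-d[0]])
# cloud: handle & thumb
for n,lo,hi,nm in(("top",.18,.21,"handle"),("top",.125,.145,"thumb"),("side",.165,.21,"handle"),("side",.125,.145,"thumb")):
    f=np.load(f"{n}0.npz");P=cloud(n,f["d"]).reshape(-1,3);im=f["im"].reshape(-1,3)
    q=(P[:,:2]-c)@np.stack([px,d],1)
    m=(P[:,2]>lo)&(P[:,2]<hi)&(abs(q[:,0])<.06)&((q[:,1]>.06)&(q[:,1]<.16) if nm=="handle" else (q[:,1]<-.115)&(q[:,1]>-.17))
    if nm=="handle": m&=im.max(1)<70
    print(n,nm,m.sum(),"world mid",((P[m].min(0)+P[m].max(0))/2).round(4),P[m].mean(0).round(4),"press range",q[m].min(0).round(4),q[m].max(0).round(4),"z",np.percentile(P[m,2],[2,50,98]).round(4))
f=np.load("side0.npz");cv2.imwrite("pics/sidec.png",cv2.resize(f["im"][190:390,220:420,::-1],None,fx=3,fy=3,interpolation=cv2.INTER_CUBIC))
E
```

```text
[ 0.5361 -0.0343  0.012 ] 0.2375
[ 0.5707 -0.2692  0.012 ] 0.0899
[ 0.4816 -0.2814  0.012 ] 0.2365
[ 0.447  -0.0475  0.012 ] 0.0901
[ 0.50884751 -0.15809973] ((508.824951171875, -158.3017578125), (90.09799194335938, 237.48538208007812), 8.381537437438965)
ydir [-0.14619687  0.98925552] 0.14672273036538588
top handle 466 world mid [ 0.4956 -0.0626  0.1897] [ 0.4949 -0.0633  0.1932] press range [-0.0292  0.0841] [0.03   0.1069] z [0.1879 0.1935 0.1967]
top thumb 272 world mid [ 0.5299 -0.2872  0.1345] [ 0.5294 -0.2877  0.1354] press range [-0.0123 -0.1458] [ 0.0156 -0.1152] z [0.1301 0.1355 0.1388]
side handle 544 world mid [ 0.4926 -0.0683  0.1808] [ 0.4926 -0.0686  0.1904] press range [-0.0352  0.0774] [0.0294 0.1018] z [0.1738 0.1918 0.1954]
side thumb 422 world mid [ 0.5274 -0.2883  0.132 ] [ 0.5266 -0.2901  0.1341] press range [-0.015  -0.1472] [ 0.0146 -0.1151] z [0.1297 0.1345 0.1373]
```

View pics/sidec.png

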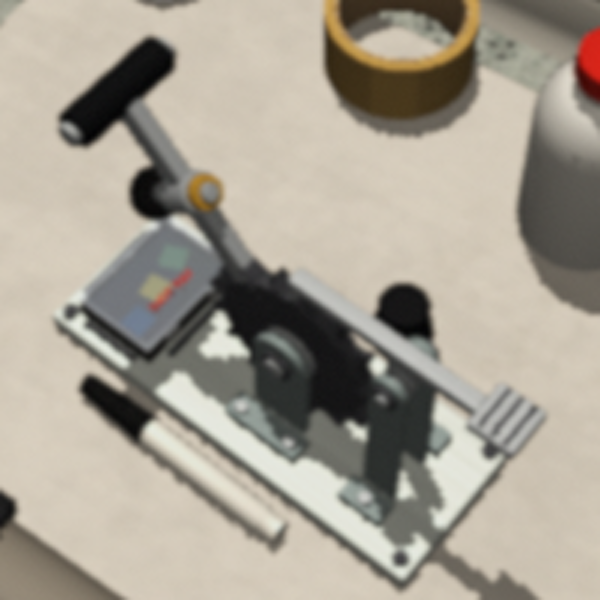

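The plate fit gives the press centre at (0.509,-0.158) with a yaw of 0.147 rad. Thumb and handle agree with that in both views, with the arm at about 0.81 rad. Next I press the thumb pad.

```bash
cat >> h.py <<'E'
from scipy.spatial.transform import Rotation as Ro
c=np.array([.5085,-.1583]); yaw=.147
px=np.array([np.cos(yaw),np.sin(yaw)]); py=np.array([-np.sin(yaw),np.cos(yaw)])
def quat(s=1):
    y=np.array([*(s*px),0]);z=np.array([0,0,-1.]);return Ro.from_matrix(np.stack([np.cross(y,z),y,z],1)).as_quat()
def tip(x,y,z): return [*(c+x*px+y*py), z+r.tip_extent]
E
python3 - <<'E'
from h import *
q0=r.read_state()["joint_positions"]
for s in(1,-1):
    for p in(tip(0,-.138,.16),tip(0,-.138,.11),tip(0,.095,.22),tip(0,.145,.075)):
        j=r.solve_ik(p,quat(s)); print(s,np.array(p).round(3),None if j is None else np.round(j,3))
E
```

```text
1 [ 0.529 -0.295  0.185] [-0.635  0.548  1.395 -0.     1.198 -0.782]
1 [ 0.529 -0.295  0.135] [-0.635  0.6    1.453 -0.     1.089 -0.782]
1 [ 0.495 -0.064  0.245] [-0.283  0.304  1.613 -0.     1.225 -0.43 ]
1 [ 0.487 -0.015  0.1  ] [-0.188  0.467  1.828 -0.     0.846 -0.335]
-1 [ 0.529 -0.295  0.185] [-0.635  0.548  1.395 -0.     1.198  2.359]
-1 [ 0.529 -0.295  0.135] [-0.635  0.6    1.453 -0.     1.089  2.359]
-1 [ 0.495 -0.064  0.245] [-0.283  0.304  1.613 -0.     1.225  2.711]
-1 [ 0.487 -0.015  0.1  ] [-0.188  0.467  1.828 -0.     0.846  2.807]
```

Run:
```python
from h import *
command_gripper(0.0,20)
r.reach(tip(0,-.139,.21),quat())
r.move_straight(tip(0,-.139,.155),speed=.1)
S=lambda l:print(l,(lambda s:(s["time_s"],np.round(s["eef_pos"],4),np.round(s["contact_force"],2),s["grip_width"]))(r.read_state()))
S("above")
print(r.move_straight(tip(0,-.140,.095),speed=.03,max_force=10)); S("pressed")
```

```text
above (2.9, array([ 0.529 , -0.2963,  0.1806]), array([ 0.71, -0.37,  0.13]), 0.00015663914498031687)
True
pressed (4.1917, array([ 0.5292, -0.2969,  0.1404]), array([-2.42, -0.09,  9.17]), -0.00017941964961478698)
```

Run:
```python
from h import *
r.move_straight(tip(0,-.140,.225),speed=.15)
r.reach(tip(0,.093,.235),quat())
for n in("side","top"):
    im,d=optics.get_image(n); np.savez(f"{n}1.npz",im=im,d=d)
    P=cloud(n,d).reshape(-1,3); q=(P[:,:2]-c)@np.stack([px,py],1)
    m=(P[:,2]>.09)&(P[:,2]<.15)&(abs(q[:,0])<.03)&(q[:,1]<-.115)&(q[:,1]>-.17)
    print(n,m.sum(),q[m].mean(0),np.percentile(P[m,2],[2,50,98]).round(4))
    x,y=(220,190) if n=="side" else (270,220)
    cv2.imwrite(f"pics/{n}1.png",cv2.resize(im[y:y+200,x:x+200,::-1],None,fx=3,fy=3,interpolation=cv2.INTER_CUBIC))
print(r.read_state()["time_s"])
```

```text
side 445 [-0.00149208 -0.13525135] [0.1063 0.1136 0.1182]
top 246 [ 0.00192777 -0.1337714 ] [0.1079 0.1151 0.1199]
6.1
```

View pics/side1.png

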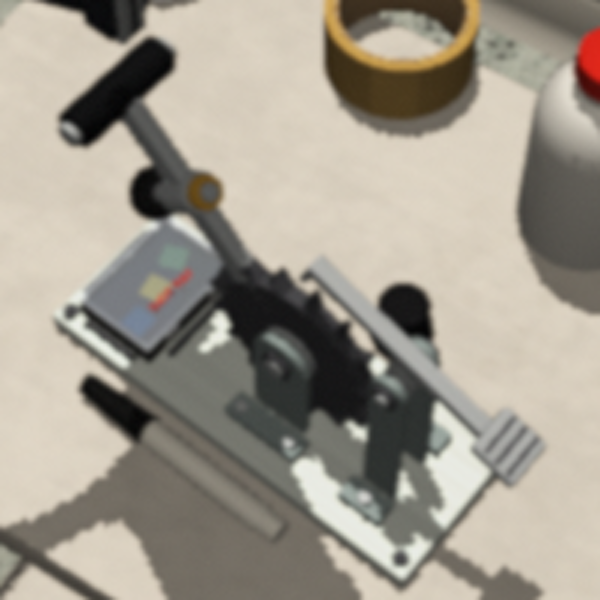

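View pics/top1.png

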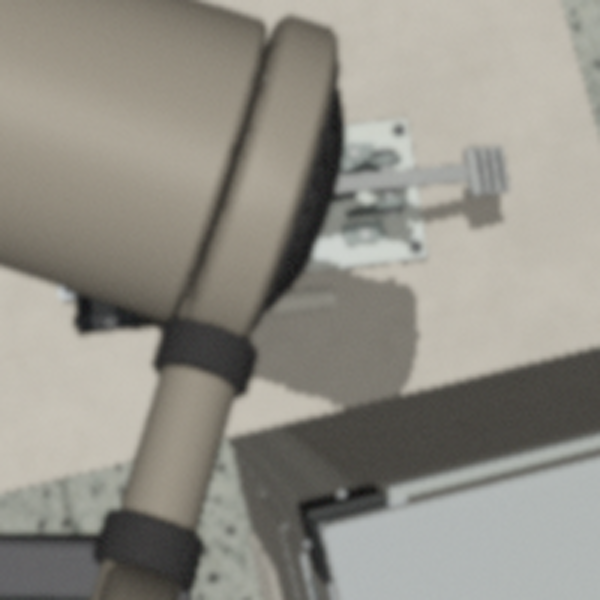

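In the side crop the hook, at about (318,268), is clear of the teeth. The thumb pad has dropped 20 mm to z≈0.115, and the arm hasn't moved. Now the handle.

Run:
```python
from h import *
S=lambda l:print(l,(lambda s:(round(s["time_s"],2),(s["eef_pos"][2]-.025).round(4),np.round(s["contact_force"],2)))(r.read_state()))
arc=lambda a:tip(0,-.015+.16*np.cos(a),.079+.16*np.sin(a))
print(r.move_straight(tip(0,.096,.185),speed=.04,max_force=1.5)); S("touch")
z=r.read_state()["eef_pos"][2]-.025
a0=np.arcsin(np.clip((z-.079)/.16,0,.8)); print("a0",a0)
for a in np.linspace(a0,.06,8)[1:]:
    h=r.move_straight(arc(a),speed=.06,max_force=15); S(round(a,3))
    if h: print("STOP"); break
else:
    print(r.move_straight(arc(-.05),speed=.015,max_force=8)); S("end")
```

```text
True
touch (7.03, np.float64(0.1945), array([-0.88, -0.13, -0.59]))
a0 0.8062073146699907
0.7 (7.47, np.float64(0.1818), array([ 0.39, -0.07, -0.27]))
0.593 (7.9, np.float64(0.1679), array([ 0.75,  0.13, -0.32]))
0.486 (8.33, np.float64(0.1533), array([0.08, 0.  , 0.44]))
0.38 (8.77, np.float64(0.1378), array([-0.35, -0.14, -0.11]))
0.273 (9.2, np.float64(0.1217), array([-0.35, -0.01,  0.21]))
0.167 (9.63, np.float64(0.105), array([-0.35, -0.76,  0.04]))
0.06 (10.07, np.float64(0.0881), array([ 0.36, -0.9 ,  0.33]))
True
end (10.79, np.float64(0.0792), array([-0.95,  0.83,  5.77]))
```

Run:
```python
from h import *
p=tip(0,.144,.24); r.move_straight(p,speed=.12)
r.movej([-1.276,0.342,1.524,0,1.275,-0.146])
for n in("side","top"):
    im,d=optics.get_image(n); np.savez(f"{n}2.npz",im=im,d=d)
    P=cloud(n,d).reshape(-1,3); I=im.reshape(-1,3); q=(P[:,:2]-c)@np.stack([px,py],1)
    m=(P[:,2]>.04)&(P[:,2]<.15)&(abs(q[:,0])<.04)&(q[:,1]>.12)&(q[:,1]<.17)&(I.max(1)<70)
    t=(P[:,2]>.09)&(P[:,2]<.15)&(abs(q[:,0])<.03)&(q[:,1]<-.115)&(q[:,1]>-.17)
    print(n,"handle",q[m].mean(0),np.percentile(P[m,2],[50,90,98]).round(4),"thumb",np.percentile(P[t,2],50))
    x,y=(220,190) if n=="side" else (270,150)
    cv2.imwrite(f"pics/{n}2.png",cv2.resize(im[y:y+200,x:x+200,::-1],None,fx=3,fy=3,interpolation=cv2.INTER_CUBIC))
print(r.read_state()["time_s"])
```

```text
side handle [-0.00229198  0.14218746] [0.0751 0.0782 0.0797] thumb 0.11325917251477495
top handle [0.00051141 0.14606915] [0.077  0.0789 0.0801] thumb 0.11460640614558881
14.3
```

View pics/side2.png

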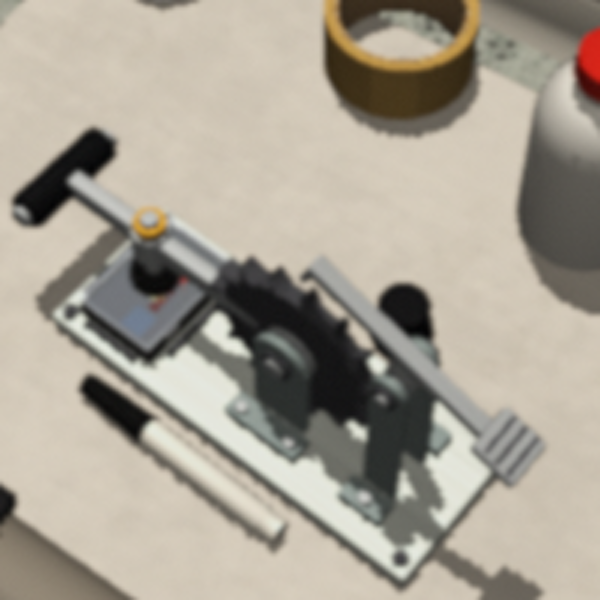

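View pics/top2.png

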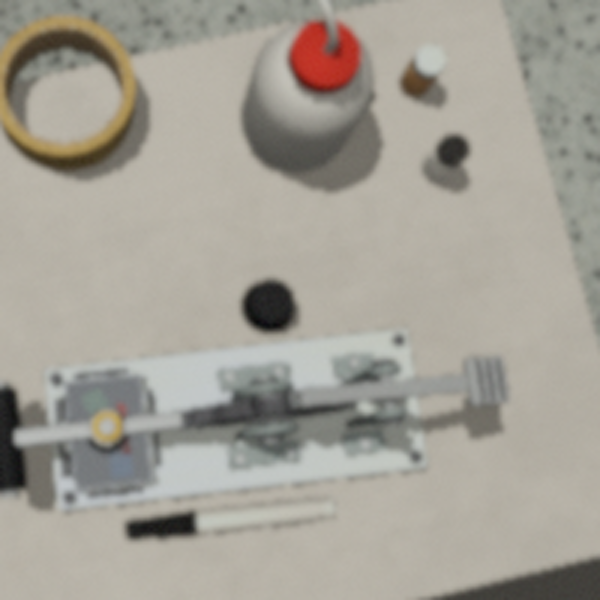

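The arm is level: the pad sits on the case at about (155,280) in the side crop, and the handle top is at about 79 mm. The hook is still clear, the case lies between its rails, and the bystanders haven't moved. Handing in.

```bash
python3 -c "
from workcell import r
r.finish_job()"
```

```text
the job is handed in; nothing more can be done
```

The press is closed on the case and the job is handed in; the robot's clock read 14.3 s just before, against the 40 s limit.

- **Pawl:** I pressed the thumb tail down about 20 mm with the closed fingertips, until the force at its stop tripped the 10 N limit. The picture taken before I moved the arm showed the hook clear of the wheel.
- **Arm:** I pushed the cross handle down along its arc until the force rose by 8 N, with the fingertips at 79.2 mm. After I backed off, both cameras put the handle top at about 79–80 mm, which matches the arm being level with its pad on the case.
- **Last checks:** The thumb pad stayed down at about 114 mm, the case is between its rails, and the robot was clear of everything. By eye, the things around the press are where they were. I did not measure them, and the petri dish was outside the last pictures I viewed.

No check failed or disagreed. While the arm was going down, the force readings were too noisy to show the hinge's resistance, so the closed position rests on the force rise at the end and the final pictures.

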